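# Roll the strips of a print block level

### The job

Take the upright-handled pressure roller from its wooden rest and roll it along the print block, from the brass end to the steel end, with a steady downward push of about 12 N (never more than 25 N) so that all five wooden strips are pressed fully home; set the roller down on the strip at the brass end and do not lift it between the first and the last strip. Then stand the roller back on its rest and let go, leaving everything else on the table alone.

Things in the scene. Friction and masses are not known exactly. Their poses are not given: they have to be found in the camera images.
- roller: Pressure roller, about 0.47 kg (varies): black rubber drum, 50 mm across, 90 mm long along the roller's y, turning freely in an aluminium fork under a level plate (88 mm in x, 112 mm in y, 56 to 64 mm above the origin); it rolls along its x. Fork cheeks at y = 48 to 53 mm either side reach down to 14 mm above the origin. Origin: the drum's lowest point, midway along it; z up.
- roller_grip (a point): A point on the roller's upright square dark wooden handle, 105 mm above the roller's origin; axes as the roller's. The handle is 28x28 mm and runs from 70 to 130 mm above the roller's origin. Fingers that close along the roller's x (before and behind the handle) keep it best from rocking while it rolls.
- roller_axle (a point): Centre of the drum, on its axle, 25 mm above the roller's origin; axes as the roller's.
- rest: Fixed wooden rest: base 100x120 mm, 8 mm thick, two upright walls across x (inner faces at x = -31 and +31 mm, 8 mm thick, 84 mm long in y, tops 67 mm above the origin), open at the y ends. The roller's plate lies on the wall tops, the drum hanging between them, 6 mm free before and behind it. Origin: centre of the underside, z up.
- rest_seat (a point): Where the roller's origin lies when the roller stands on its rest: 11 mm above the rest's origin; axes as the rest's. The roller fits with its x along the rest's x, either way round.
- chase: Print block: fixed steel chase, 158 mm (x) by 104 mm (y), rim 20 mm high; brass end bar at x = -72 mm, steel one at +72 mm. Origin: centre of the underside, z up. The strips lie on a bed of unmeasured height and lengthwise slope (up to 0.05 rad either way): tops at home are 23 to 47 mm above the origin, proud ones 4 mm more; find them by feel. Carry the roller over it at least 60 mm clear of the strips.
- strip_1 (a joint): Wooden strip 1 of 5, 22 mm (chase x) by 74 mm (chase y), its centre at x = -48 mm, y = 0 in the chase frame; next to the brass end. Value in m: 0 = standing 4 mm proud, 0.004 = fully home on the bed. It is stiff (about 3 N plus 40 N per m/s to push it down), then stops hard on the bed, and stays where it is left.
- strip_2 (a joint): Wooden strip 2 of 5, 22 mm (chase x) by 74 mm (chase y), its centre at x = -24 mm, y = 0 in the chase frame; second. Value in m: 0 = standing 4 mm proud, 0.004 = fully home on the bed. It is stiff (about 3 N plus 40 N per m/s to push it down), then stops hard on the bed, and stays where it is left.
- strip_3 (a joint): Wooden strip 3 of 5, 22 mm (chase x) by 74 mm (chase y), its centre at x = 0 mm, y = 0 in the chase frame; the middle one. Value in m: 0 = standing 4 mm proud, 0.004 = fully home on the bed. It is stiff (about 3 N plus 40 N per m/s to push it down), then stops hard on the bed, and stays where it is left.
- strip_4 (a joint): Wooden strip 4 of 5, 22 mm (chase x) by 74 mm (chase y), its centre at x = 24 mm, y = 0 in the chase frame; fourth. Value in m: 0 = standing 4 mm proud, 0.004 = fully home on the bed. It is stiff (about 3 N plus 40 N per m/s to push it down), then stops hard on the bed, and stays where it is left.
- strip_5 (a joint): Wooden strip 5 of 5, 22 mm (chase x) by 74 mm (chase y), its centre at x = 48 mm, y = 0 in the chase frame; next to the steel end. Value in m: 0 = standing 4 mm proud, 0.004 = fully home on the bed. It is stiff (about 3 N plus 40 N per m/s to push it down), then stops hard on the bed, and stays where it is left.
- ink_tin_red: Ink tin with a red lid, 70 mm across, 40 high; origin at the centre of its underside, z up. A bystander, leave it alone.
- ink_tin_black: Ink tin with a black lid, 78 mm across, 44 high; origin at the centre of its underside, z up. A bystander, leave it alone.
- baren: Black round baren with a wooden bow, 108 mm across, 34 high; origin at the centre of its underside, z up. A bystander, leave it alone.
- size_jar: White jar with a blue band, 69 mm across, 135 high; origin at the centre of its underside, z up. A bystander, leave it alone.
- clip_b: Grey metal paper clip, 58x50x26 mm; origin at the centre of its underside, z up. A bystander, leave it alone.
- paint_tube_1: Paint tube with a red band and black cap, 118x32x24 mm; origin at the centre of its underside, z up. A bystander, leave it alone.

How it is judged:
By the outcome, as a careful person would: the job done as asked, in the order asked, and still so for the second after the job is handed in, with the robot touching nothing.
It also fails if it takes over 72 s, if anything falls off the work surface, if the arm or the gripper's body presses on something with over 40 N, if the wrist force passes 120 N, or if a joint passes its speed limit or range.

### The arm

A 6-joint arm with a two-finger parallel gripper is mounted at the origin on a cart in front of the work surface, level with it; the furniture and walls round the work are solid. World frame = base frame: x ahead of the robot, y to its left, z up, the work surface at z = 0. Lengths are in m, angles in rad, forces in N, time in s.
With the tool pointing down it reaches from about 0.275 to 0.75 m from the base axis. Payload 10.2 kg.
Tool frame: the origin (TCP) lies at the very end of the fingers, on their centre line; the grasp point (between the pads) lies 19 mm behind it; z points along the fingers, y is the line along which they close (so a half turn about z gives the same grasp; the last joint's range is limited). The gripper opens to 88 mm and grips with 3 to 60 N. Pads are 18 mm wide; open, the fingers measure 123 mm over their backs; the gripper's body (75 mm by 187 mm) begins 45 mm behind the grasp point.
Start: joints at [-1.565, 0.313, 1.498, -0, 1.331, -0.223], TCP at [0.119, -0.511, 0.239] pointing down, gripper open.
Joint ranges: [-2.94, 2.94], [-0.97, 2.17], [0.19, 2.56], [-1.23, 4.37], [0.02, 3.11], [-2.88, 2.88]. Speed limits (rad/s): [2.39, 2.39, 3.01, 3.14, 3.14, 3.14].

### API

Orientations are given as a 3x3 rotation matrix whose columns are the frame's x, y, z axes.
In Python, from workcell import observe, vision, ctrl gives the robot as it stands.
- The arm moves only by the tool arm_command, never from a script. Its argument "motion" is a list of rows, each an object of numbers: "jaw": the gripper command: -1 is fully open, 1 is shut, values between are in proportion; "x", "y", "z": the shift along the tool's x, y, z in m; "wx", "wy", "wz": the turn, a rotation vector about the tool's x, y, z in degrees. In form: [{"jaw": .., "x": .., "y": .., "z": .., "wx": .., "wy": .., "wz": ..}, ...]. A call has 1 to 12 rows; each row shifts and turns the commanded pose from where the row before left it, along the tool's axes as they then stand; what a row does not reach is not made up. A row lasts 1/8 s, in which the tool goes at most 62.5 mm and 10.7 degrees, less where a joint would pass 70% of its speed; a pose out of reach is approached as far as the arm can. A call with a gripper value outside its range is refused whole. The fingers move at their own pace and stop on an object; "grip_force" is the grip in N (left out, the last holds). Time passes only in rows, so rows that do not move let the fingers close. It gives the time, the measured TCP pose, the force, the opening and the grip force at its end, in the units of the state.
- observe(): the state, without advancing time (a new reading comes with each control period).
- vision.capture(name): name is "scene" or "top" or "wrist"; returns a dict with "frame" (480x640x3 uint8, blue, green, red), "z_map" (480x640 float32, m along the optical axis (not along the pixel's ray), 0 where there is no reading), "K" (3x3 intrinsics, pixels), "k1" (the pictures are not rectified: a ray, as slopes to the right and down, at radius r is drawn at 1 + k1 r^2 times it, then the intrinsics apply), "position" and "attitude" of the camera in the world. Camera axes: x right, y down, z forward; pixel columns grow to the right and rows downward; lengths in m; the calibration is good to about 2 mm. A picture is of the moment at which its call begins.
- ctrl.close_job(): hands the job in; it is judged then, once.
The state is a dict: "t": time; "qpos": joint angles; "dq": joint speeds; "tau": joint torques, N m; "tcp_pos": TCP position; "orientation": TCP orientation; "contact_force": force on the tool from outside, world axes, zero at the start; "ft_torque": the same for the moment, N m; "width": opening from 0.0 (shut) to 1.0 (fully open); "gripper_force": force on a finger pad.
Only numpy, scipy, OpenCV 4.12 (cv2) and the standard library are available. Lean on these libraries where they do the work, as an engineer would, in place of code of your own. Each camera call takes 0.05 s, during which the arm holds its last target. There are 200 camera calls.

## Working session

There is one attempt and no reset: what is moved stays moved. The work goes in short steps, Python scripts to look and compute and a tool call to move; the robot and the scene stay as the last step left them, time stands still between calls to the robot, and variables do not carry over. Pictures are saved under pics/ and viewed, at most 10 in all, crops included, and the job is handed in when it is done.

Besides the shell and the picture viewer there is one more tool, called after "Request:" by a JSON object that holds its "name" and its "arguments", one argument or row to a line. arm_command: Moves the arm, as the interface text tells. Its arguments: {"type":"object","properties":{"motion":{"type":"array"},"grip_force":{"type":"number"}},"required":["motion"]}

```bash
ls; mkdir -p pics
cat > h.py <<'E'
import numpy as np, cv2
from workcell import observe, vision, ctrl
def cap(n,f=None):
    c=vision.capture(n)
    if f: cv2.imwrite('pics/'+f,c['frame']); np.savez(''+f[:-4]+'.npz',**c)
    return c
def und(c,p):
    K=c['K']; d=np.array([(p[0]-K[0,2])/K[0,0],(p[1]-K[1,2])/K[1,1]]); u=d.copy()
    for _ in range(20): u=d/(1+c['k1']*(u@u))
    return u
def rot(c):
    return np.array(c['attitude'])
def pt(c,p,w=1):
    x,y=int(round(p[0])),int(round(p[1])); z=c['z_map'][y-w:y+w+1,x-w:x+w+1]; z=np.median(z[z>0])
    u=und(c,p); return np.array(c['position'])+rot(c)@(np.array([u[0],u[1],1])*z)
def onz(c,p,h):
    u=und(c,p); d=rot(c)@np.array([u[0],u[1],1]); o=np.array(c['position']); return o+d*(h-o[2])/d[2]
E
python3 - <<'E'
from h import *
for n in ('scene','top'):
    c=cap(n,n+'0.png'); print(n,c['K'],c['k1'],c['position'],c['attitude'])
s=observe(); print(s)
E
```

```text
pics
scene [[555.92128257   0.         319.91351448]
 [  0.         555.92128257 241.92520166]
 [  0.           0.           1.        ]] 0.03601741628999112 [-0.08064618  0.63935284  0.82574102] [[-0.66590523 -0.46683209  0.58192613]
 [-0.74600421  0.42391267 -0.51359106]
 [-0.00692507 -0.77612231 -0.63054437]]
top [[571.85270634   0.         311.56329546]
 [  0.         571.85270634 229.79810718]
 [  0.           0.           1.        ]] -0.15265136450843317 [ 0.46852138 -0.00195539  1.32209476] [[-4.24885027e-04 -9.94451421e-01  1.05195962e-01]
 [-9.99999815e-01  3.76855711e-04 -4.76446534e-04]
 [ 4.34159233e-04 -1.05196145e-01 -9.94451398e-01]]
{'t': 0.1, 'qpos': array([-1.56539595e+00,  3.13380072e-01,  1.49833625e+00,  1.59465939e-05,
        1.33101099e+00, -2.23403679e-01]), 'dq': array([-3.67585151e-04, -4.65013077e-05, -2.99847071e-03, -8.44167009e-04,
        3.51534877e-04,  5.50187017e-04]), 'tau': array([ 2.61677822e-03, -4.02814507e+01, -2.52648067e+01,  6.96182996e-02,
        3.42777476e-02, -5.77691503e-05]), 'tcp_pos': array([ 0.1190657 , -0.51109998,  0.23823481]), 'orientation': array([[ 9.73939206e-01,  2.26809222e-01,  9.36258339e-06],
       [ 2.26809066e-01, -9.73938581e-01,  1.13472155e-03],
       [ 2.66483894e-04, -1.10302629e-03, -9.99999356e-01]]), 'contact_force': array([ 0.02498613, -0.71031708,  0.12120234]), 'ft_torque': array([-0.01892114, -0.00367828, -0.00783906]), 'gripper_force': 0.0, 'width': 0.9942636710783951}
```

View pics/top0.png

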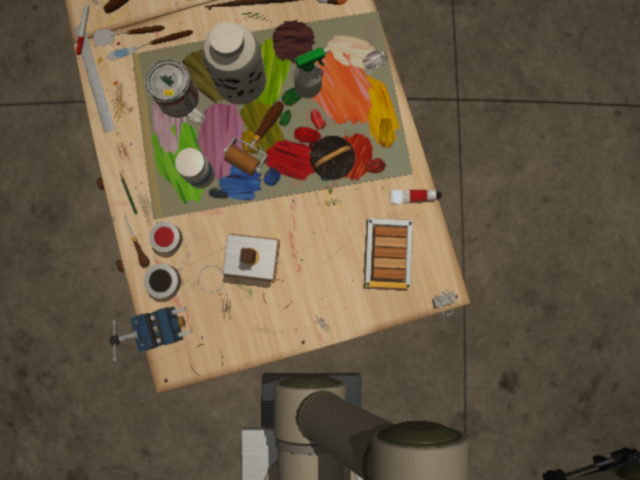

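View pics/scene0.png

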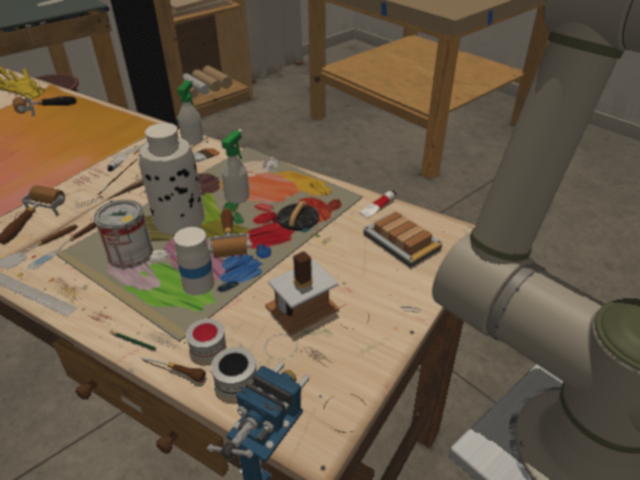

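The top view shows the roller plate at about (251,258) with its handle at (249,256). The chase is at (389,254), with the brass bar near the robot (row 285) and the steel bar at row 222. I'll measure from enlarged crops.

Run:
```python
from h import *
t=cv2.imread('pics/top0.png'); s=cv2.imread('pics/scene0.png')
a=cv2.resize(t[210:310,210:290],None,fx=5,fy=5,interpolation=cv2.INTER_CUBIC)   # x 80 y 100
b=cv2.resize(t[210:310,355:425],None,fx=5,fy=5,interpolation=cv2.INTER_CUBIC)
cv2.imwrite('pics/cropt.png',np.hstack([a,b]))
a=cv2.resize(s[240:350,250:350],None,fx=4,fy=4,interpolation=cv2.INTER_CUBIC)
b=cv2.resize(s[180:290,355:455],None,fx=4,fy=4,interpolation=cv2.INTER_CUBIC)
cv2.imwrite('pics/crops.png',np.hstack([a,b]))
```

```text
(no output)
```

View pics/cropt.png

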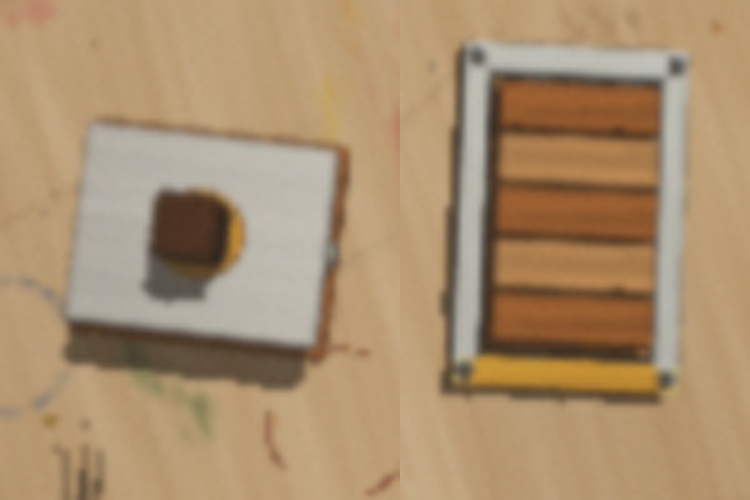

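View pics/crops.png

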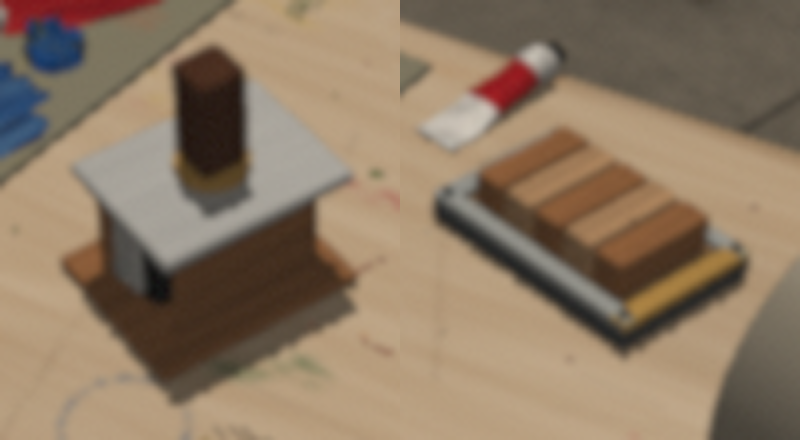

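Run:
```python
from h import *
def ld(f): return dict(np.load(f+'.npz'))
T,S=ld('top0'),ld('scene0')
ct=lambda x,y:(210+x/5,210+y/5) if x<400 else (355+(x-400)/5,210+y/5)
cs=lambda x,y:(250+x/4,240+y/4) if x<400 else (355+(x-400)/4,180+y/4)
def tri(a,b):
    A=[];B=[]
    for c,p in((T,a),(S,b)):
        o=onz(c,p,0);d=np.array(c['position'])-o;d/=np.linalg.norm(d);P=np.eye(3)-np.outer(d,d);A.append(P);B.append(P@o)
    return np.linalg.lstsq(np.vstack(A),np.hstack(B),rcond=None)[0]
np.set_printoptions(precision=4,suppress=True)
P=[((92,122),(75,168)),((340,148),(245,80)),((318,348),(350,175)),((68,322),(165,268))]
pl=[]
# order around in scene: far-left->? match by nearest
sc=[(75,168),(245,80),(350,175),(165,268)]
for q,_ in P:
    w=onz(T,ct(*q),.075); pl.append(w)
    print('plate top z.075',w,'depth',pt(T,ct(q[0]*.85+204*.15,q[1]*.85+235*.15)))
for q in sc: print('  scene z.075',onz(S,cs(*q),.075))
pl=np.array(pl); print('c',pl.mean(0),'sides',[np.linalg.norm(pl[i]-pl[i-1]) for i in range(4)])
e=pl[1]-pl[0]+pl[2]-pl[3]; f=pl[0]-pl[3]+pl[1]-pl[2]
print('ang long(y)',np.degrees(np.arctan2(e[1],e[0])),'short',np.degrees(np.arctan2(f[1],f[0])))
print('handle top',onz(T,ct(188,226),.141),pt(T,ct(188,226)))
print('handle scene',onz(S,cs(208,68),.141),'tri',tri(ct(188,226),cs(208,68)))
sb=[(458,190),(0,0)]
ch=np.array([onz(T,ct(*q),.02) for q in [(477,56),(677,66),(666,380),(463,370)]])
co=np.array([onz(T,ct(*q),.02) for q in [(462,42),(690,52),(676,392),(450,386)]])
for n,a in(('bolts',ch),('corn',co)):
    print(n,a[:,:2].tolist(),a.mean(0),[np.linalg.norm(a[i]-a[i-1]) for i in range(4)])
    f=a[0]-a[3]+a[1]-a[2]; print(' x ang',np.degrees(np.arctan2(f[1],f[0])))
print('scene corn brass-left',onz(S,cs(626,328),.02),'brass-right',onz(S,cs(746,250),.02), 'steel-left',onz(S,cs(437,198),.02))
for q in[(580,108),(580,160),(575,212),(575,268),(572,320)]:
    print('strip',pt(T,ct(*q)))
print('strip near-left top corner tri',tri(ct(490,342),cs(598,262)))
```

```text
plate top z.075 [0.5903 0.1803 0.075 ] depth [0.5829 0.1728 0.0744]
plate top z.075 [0.5789 0.071  0.075 ] depth [0.5732 0.0799 0.0746]
plate top z.075 [0.4915 0.0801 0.075 ] depth [0.4988 0.0876 0.076 ]
plate top z.075 [0.5025 0.1897 0.075 ] depth [0.5083 0.1811 0.0729]
  scene z.075 [0.5866 0.1857 0.075 ]
  scene z.075 [0.5802 0.0804 0.075 ]
  scene z.075 [0.4921 0.0889 0.075 ]
  scene z.075 [0.5042 0.1962 0.075 ]
c [0.5408 0.1303 0.075 ] sides [np.float64(0.08831807428881572), np.float64(0.1098869469726978), np.float64(0.0879040846007884), np.float64(0.11009528285082044)]
ang long(y) -95.87699953665715 short -6.053717198859282
handle top [0.5406 0.13   0.141 ] [0.5407 0.1302 0.139 ]
handle scene [0.5403 0.1368 0.141 ] tri [0.5425 0.1321 0.1366]
bolts [[0.6260716582008472, -0.13774978550387482], [0.6214567802887223, -0.23023765901068455], [0.4773442809140964, -0.22281809771048633], [0.48229856441240065, -0.12992435350411058]] [ 0.5518 -0.1802  0.02  ] [np.float64(0.14398590168306197), np.float64(0.09260293647587778), np.float64(0.14430336921184114), np.float64(0.0930257633006101)]
 x ang -3.0312689863410247
corn [[0.6325524668950103, -0.1309097812194529], [0.6279569925968566, -0.23641462862804719], [0.4718575420021502, -0.22734726464748828], [0.475058023424591, -0.12394277728876867]] [ 0.5519 -0.1797  0.02  ] [np.float64(0.1576484661131445), np.float64(0.10560488251371598), np.float64(0.15636257725403835), np.float64(0.10345400469413929)]
 x ang -2.927041208606692
scene corn brass-left [ 0.4757 -0.1192  0.02  ] brass-right [ 0.4745 -0.2214  0.02  ] steel-left [ 0.6273 -0.1254  0.02  ]
strip [ 0.6001 -0.1824  0.0384]
strip [ 0.5765 -0.1819  0.039 ]
strip [ 0.5529 -0.1792  0.0402]
strip [ 0.5277 -0.179   0.0391]
strip [ 0.5043 -0.1773  0.0396]
strip near-left top corner tri [ 0.5009 -0.1345  0.0426]
```

Request:
{"name": "arm_command", "arguments": {
  "motion": [
    {"jaw": -1, "wz": -10.15},
    {"jaw": -1, "wz": -10.15},
    {"jaw": -1, "wz": -10.15},
    {"jaw": -1, "wz": -10.15},
    {"jaw": -1, "wz": -10.15},
    {"jaw": -1, "wz": -10.15},
    {"jaw": -1, "wz": -10.15},
    {"jaw": -1, "x": 0.0455, "y": 0.0235},
    {"jaw": -1, "x": 0.0455, "y": 0.0235},
    {"jaw": -1, "x": 0.0455, "y": 0.0235},
    {"jaw": -1, "x": 0.0455, "y": 0.0235},
    {"jaw": -1, "x": 0.0455, "y": 0.0235}
  ]
}}

```text
$.motion[0]: bad value
```

Request:
{"name": "arm_command", "arguments": {
  "motion": [
    {"jaw": -1, "x": 0.0455, "y": 0.0235},
    {"jaw": -1, "x": 0.0455, "y": 0.0235},
    {"jaw": -1, "x": 0.0455, "y": 0.0235},
    {"jaw": -1, "x": 0.0455, "y": 0.0235},
    {"jaw": -1, "x": 0.0455, "y": 0.0235},
    {"jaw": -1, "x": 0.0455, "y": 0.0235},
    {"jaw": -1, "x": 0.0455, "y": 0.0235},
    {"jaw": -1, "x": 0.0455, "y": 0.0235},
    {"jaw": -1, "x": 0.0455, "y": 0.0235},
    {"jaw": -1, "x": 0.0455, "y": 0.0235},
    {"jaw": -1},
    {"jaw": -1}
  ]
}}

```text
$.motion[0]: bad value
```

Run:
```python
from h import *
c=cap('wrist','w1.png');s=observe();print(s['t'],s['tcp_pos'],s['orientation'],s['contact_force'],c['K'],c['k1'],c['position'],c['attitude'])
```

```text
0.15 [ 0.11905203 -0.51116288  0.2383239 ] [[ 9.73948415e-01  2.26769675e-01 -3.53130692e-06]
 [ 2.26769590e-01 -9.73948036e-01  8.80749122e-04]
 [ 1.96287883e-04 -8.58605004e-04 -9.99999612e-01]] [-0.32377321  0.12891048 -0.13269337] [[335.36237149   0.         322.67822169]
 [  0.         335.36237149 238.99861647]
 [  0.           0.           1.        ]] -0.03627010290881336 [ 0.19643986 -0.49339933  0.3829433 ] [[ 0.22700456 -0.92591212 -0.30191998]
 [-0.97389282 -0.21623619 -0.06909913]
 [-0.0013063   0.30972352 -0.95082577]]
```

View pics/w1.png

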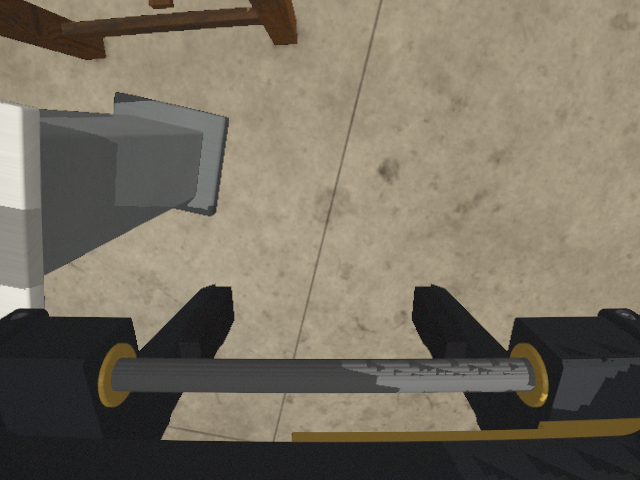

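The rows were refused, so the arm has not moved and the picture shows only the floor and the fingers. I'll resend with every field filled in.

Request:
{"name": "arm_command", "arguments": {
  "motion": [
    {"jaw": -1, "x": 0, "y": 0, "z": 0, "wx": 0, "wy": 0, "wz": -10.15},
    {"jaw": -1, "x": 0, "y": 0, "z": 0, "wx": 0, "wy": 0, "wz": -10.15},
    {"jaw": -1, "x": 0, "y": 0, "z": 0, "wx": 0, "wy": 0, "wz": -10.15},
    {"jaw": -1, "x": 0, "y": 0, "z": 0, "wx": 0, "wy": 0, "wz": -10.15},
    {"jaw": -1, "x": 0, "y": 0, "z": 0, "wx": 0, "wy": 0, "wz": -10.15},
    {"jaw": -1, "x": 0, "y": 0, "z": 0, "wx": 0, "wy": 0, "wz": -10.15},
    {"jaw": -1, "x": 0, "y": 0, "z": 0, "wx": 0, "wy": 0, "wz": -10.15},
    {"jaw": -1, "x": 0.0455, "y": 0.0235, "z": 0, "wx": 0, "wy": 0, "wz": 0},
    {"jaw": -1, "x": 0.0455, "y": 0.0235, "z": 0, "wx": 0, "wy": 0, "wz": 0},
    {"jaw": -1, "x": 0.0455, "y": 0.0235, "z": 0, "wx": 0, "wy": 0, "wz": 0},
    {"jaw": -1, "x": 0.0455, "y": 0.0235, "z": 0, "wx": 0, "wy": 0, "wz": 0},
    {"jaw": -1, "x": 0.0455, "y": 0.0235, "z": 0, "wx": 0, "wy": 0, "wz": 0}
  ]
}}

```text
t: 1.65
tcp_pos: [0.2597, -0.2954, 0.2387]
orientation: [[0.102, 0.995, 0.0], [0.995, -0.102, 0.0], [0.0, 0.0, -1.0]]
contact_force: [1.2, 0.3, -0.1]
width: 0.997
gripper_force: 0.0
```

Request:
{"name": "arm_command", "arguments": {
  "motion": [
    {"jaw": -1, "x": 0.045, "y": 0.0236, "z": 0, "wx": 0, "wy": 0, "wz": 0},
    {"jaw": -1, "x": 0.045, "y": 0.0236, "z": 0, "wx": 0, "wy": 0, "wz": 0},
    {"jaw": -1, "x": 0.045, "y": 0.0236, "z": 0, "wx": 0, "wy": 0, "wz": 0},
    {"jaw": -1, "x": 0.045, "y": 0.0236, "z": 0, "wx": 0, "wy": 0, "wz": 0},
    {"jaw": -1, "x": 0.045, "y": 0.0236, "z": 0, "wx": 0, "wy": 0, "wz": 0},
    {"jaw": -1, "x": 0.045, "y": 0.0236, "z": 0, "wx": 0, "wy": 0, "wz": 0},
    {"jaw": -1, "x": 0.045, "y": 0.0236, "z": 0, "wx": 0, "wy": 0, "wz": 0},
    {"jaw": -1, "x": 0.045, "y": 0.0236, "z": 0, "wx": 0, "wy": 0, "wz": 0},
    {"jaw": -1, "x": 0.045, "y": 0.0236, "z": 0, "wx": 0, "wy": 0, "wz": 0},
    {"jaw": -1, "x": 0.045, "y": 0.0236, "z": 0, "wx": 0, "wy": 0, "wz": 0},
    {"jaw": -1, "x": 0, "y": 0, "z": 0, "wx": 0, "wy": 0, "wz": 0},
    {"jaw": -1, "x": 0, "y": 0, "z": 0, "wx": 0, "wy": 0, "wz": 0}
  ]
}}

```text
t: 3.15
tcp_pos: [0.5393, 0.1263, 0.2384]
orientation: [[0.102, 0.995, -0.001], [0.995, -0.102, -0.0], [-0.0, -0.001, -1.0]]
contact_force: [0.3, -0.1, -0.1]
width: 0.998
gripper_force: 0.0
```

Run:
```python
from h import *
c=cap('wrist','w2.png');s=observe();print(s['t'],s['tcp_pos'],s['contact_force'],c['position'])
```

```text
3.2 [0.53929695 0.12595392 0.23864188] [-0.21370701 -0.20461333 -0.16677134] [0.54668406 0.20598529 0.38305372]
```

View pics/w2.png

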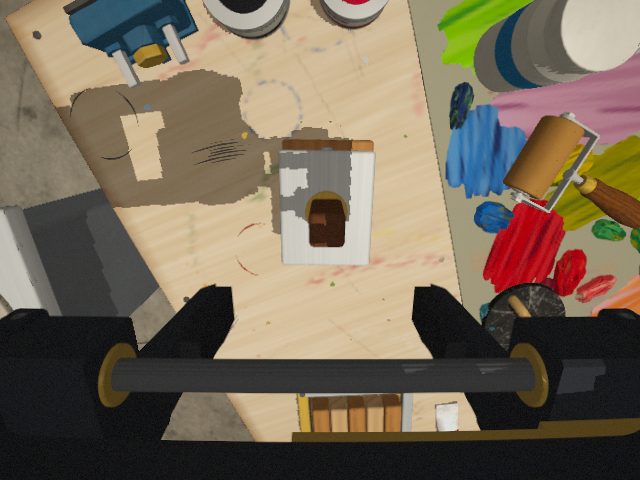

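The wrist picture shows the plate with corners at about (281,151), (375,151), (369,265) and (282,264), and the handle top ends at row 247 near column 327.

Run:
```python
from h import *
np.set_printoptions(precision=4,suppress=True)
c=dict(np.load('w2.npz'))
# full point cloud
g=np.mgrid[130:290,260:390]; X=[]
for v in range(130,290):
    for u in range(260,390):
        z=c['z_map'][v,u]
        if z>0:
            a=und(c,(u,v)); X.append(np.array(c['position'])+rot(c)@(np.array([a[0],a[1],1])*z))
X=np.array(X)
for n,l,h in(('plate',.068,.082),('handle',.130,.15)):
    m=X[(X[:,2]>l)&(X[:,2]<h)]; r=cv2.minAreaRect((m[:,:2]*1000).astype(np.float32)); print(n,len(m),np.median(m[:,2]),r)
w=np.array([onz(c,p,.075) for p in[(281,151),(375,151),(369,265),(282,264)]]); print(w,w.mean(0))
w=np.array([onz(c,p,.141) for p in[(309,247),(345,247)]]); print(w)
```

```text
plate 8924 0.0737252758120214 ((541.64013671875, 133.2536163330078), (111.5074691772461, 88.37179565429688), 83.63098907470703)
handle 1261 0.1392698741646723 ((541.95263671875, 133.67149353027344), (26.84798240661621, 27.209129333496094), 83.84066772460938)
[[0.5074 0.1922 0.075 ]
 [0.5908 0.1837 0.075 ]
 [0.579  0.0746 0.075 ]
 [0.4932 0.0844 0.075 ]] [0.5426 0.1337 0.075 ]
[[0.5272 0.1223 0.141 ]
 [0.5546 0.1195 0.141 ]]
```

Request:
{"name": "arm_command", "arguments": {
  "motion": [
    {"jaw": -1, "x": 0.0077, "y": 0.0022, "z": 0.02, "wx": 0, "wy": 0, "wz": 0},
    {"jaw": -1, "x": 0, "y": 0, "z": 0.04, "wx": 0, "wy": 0, "wz": 0},
    {"jaw": -1, "x": 0, "y": 0, "z": 0.04, "wx": 0, "wy": 0, "wz": 0},
    {"jaw": -1, "x": 0, "y": 0, "z": 0.03, "wx": 0, "wy": 0, "wz": 0},
    {"jaw": -1, "x": 0, "y": 0, "z": 0.0115, "wx": 0, "wy": 0, "wz": 0},
    {"jaw": -1, "x": 0, "y": 0, "z": 0, "wx": 0, "wy": 0, "wz": 0}
  ]
}}

```text
t: 3.95
tcp_pos: [0.5427, 0.1336, 0.0976]
orientation: [[0.103, 0.995, 0.0], [0.995, -0.103, -0.0], [-0.0, 0.0, -1.0]]
contact_force: [-0.1, 0.4, 0.2]
width: 0.995
gripper_force: 0.0
```

Request:
{"name": "arm_command", "arguments": {
  "motion": [
    {"jaw": 1, "x": 0, "y": 0, "z": 0, "wx": 0, "wy": 0, "wz": 0},
    {"jaw": 1, "x": 0, "y": 0, "z": 0, "wx": 0, "wy": 0, "wz": 0},
    {"jaw": 1, "x": 0, "y": 0, "z": 0, "wx": 0, "wy": 0, "wz": 0},
    {"jaw": 1, "x": 0, "y": 0, "z": 0, "wx": 0, "wy": 0, "wz": 0},
    {"jaw": 1, "x": 0, "y": 0, "z": 0, "wx": 0, "wy": 0, "wz": 0},
    {"jaw": 1, "x": 0, "y": 0, "z": 0, "wx": 0, "wy": 0, "wz": 0},
    {"jaw": 1, "x": 0, "y": 0, "z": 0, "wx": 0, "wy": 0, "wz": 0},
    {"jaw": 1, "x": 0, "y": 0, "z": 0, "wx": 0, "wy": 0, "wz": 0}
  ],
  "grip_force": 45
}}

```text
t: 4.95
tcp_pos: [0.5427, 0.1341, 0.0972]
orientation: [[0.102, 0.995, 0.0], [0.995, -0.102, -0.0], [-0.0, 0.0, -1.0]]
contact_force: [0.7, -1.0, -0.2]
width: 0.314
gripper_force: 45.0
```

Request:
{"name": "arm_command", "arguments": {
  "motion": [
    {"jaw": 1, "x": 0, "y": 0, "z": -0.01, "wx": 0, "wy": 0, "wz": 0},
    {"jaw": 1, "x": 0, "y": 0, "z": -0.02, "wx": 0, "wy": 0, "wz": 0},
    {"jaw": 1, "x": 0, "y": 0, "z": -0.03, "wx": 0, "wy": 0, "wz": 0},
    {"jaw": 1, "x": 0, "y": 0, "z": -0.03, "wx": 0, "wy": 0, "wz": 0},
    {"jaw": 1, "x": 0, "y": 0, "z": -0.03, "wx": 0, "wy": 0, "wz": 0},
    {"jaw": 1, "x": 0, "y": 0, "z": -0.02, "wx": 0, "wy": 0, "wz": 0},
    {"jaw": 1, "x": 0, "y": 0, "z": -0.01, "wx": 0, "wy": 0, "wz": 0},
    {"jaw": 1, "x": 0, "y": 0, "z": 0, "wx": 0, "wy": 0, "wz": 0},
    {"jaw": 1, "x": 0, "y": 0, "z": 0, "wx": 0, "wy": 0, "wz": 0},
    {"jaw": 1, "x": 0, "y": 0, "z": 0, "wx": 0, "wy": 0, "wz": 0}
  ]
}}

```text
t: 6.2
tcp_pos: [0.5424, 0.1341, 0.2464]
orientation: [[0.102, 0.995, -0.002], [0.995, -0.102, -0.0], [-0.0, -0.002, -1.0]]
contact_force: [0.2, 0.4, -5.4]
width: 0.313
gripper_force: 45.0
```

Run:
```python
from h import *
np.set_printoptions(precision=4,suppress=True)
c=cap('top','top1.png')
s=observe();print(s['t'],s['tcp_pos'],s['contact_force'],s['ft_torque'],s['width'])
# chase in w2 (strip ends seen) as second view
w=dict(np.load('w2.npz'))
for p in[(302,394),(410,394)]: print(onz(w,p,.02))
```

```text
6.25 [0.5425 0.1341 0.2466] [ 0.7869  0.2158 -5.2297] [ 0.0219 -0.0749 -0.036 ] 0.31164549037417527
[ 0.4839 -0.1282  0.02  ]
[ 0.6295 -0.1434  0.02  ]
```

Request:
{"name": "arm_command", "arguments": {
  "motion": [
    {"jaw": 1, "x": 0, "y": 0, "z": 0, "wx": 0, "wy": 0, "wz": -2.9},
    {"jaw": 1, "x": -0.023, "y": 0.0025, "z": 0, "wx": 0, "wy": 0, "wz": 0},
    {"jaw": 1, "x": -0.04, "y": 0.003, "z": 0, "wx": 0, "wy": 0, "wz": 0},
    {"jaw": 1, "x": -0.05, "y": 0.004, "z": 0, "wx": 0, "wy": 0, "wz": 0},
    {"jaw": 1, "x": -0.05, "y": 0.004, "z": 0, "wx": 0, "wy": 0, "wz": 0},
    {"jaw": 1, "x": -0.05, "y": 0.004, "z": 0, "wx": 0, "wy": 0, "wz": 0},
    {"jaw": 1, "x": -0.05, "y": 0.004, "z": 0, "wx": 0, "wy": 0, "wz": 0},
    {"jaw": 1, "x": -0.05, "y": 0.004, "z": 0, "wx": 0, "wy": 0, "wz": 0},
    {"jaw": 1, "x": -0.05, "y": 0.003, "z": 0, "wx": 0, "wy": 0, "wz": 0},
    {"jaw": 1, "x": -0.04, "y": 0.002, "z": 0, "wx": 0, "wy": 0, "wz": 0},
    {"jaw": 1, "x": 0, "y": 0, "z": 0, "wx": 0, "wy": 0, "wz": 0},
    {"jaw": 1, "x": 0, "y": 0, "z": 0, "wx": 0, "wy": 0, "wz": 0}
  ]
}}

```text
t: 7.75
tcp_pos: [0.5524, -0.2694, 0.2468]
orientation: [[0.051, 0.999, -0.001], [0.999, -0.051, 0.001], [0.001, -0.001, -1.0]]
contact_force: [-0.7, -0.4, -3.9]
width: 0.314
gripper_force: 45.0
```

Run:
```python
from h import *
c=cap('wrist','w3.png')
s=observe();print(s['t'],s['tcp_pos'],s['contact_force'],s['ft_torque'],s['width'])
```

```text
7.8 [ 0.55253044 -0.26898324  0.24708155] [ 0.04530373  0.99954932 -4.36707283] [-0.01061988 -0.07589617 -0.05047124] 0.3137143453952878
```

View pics/w3.png

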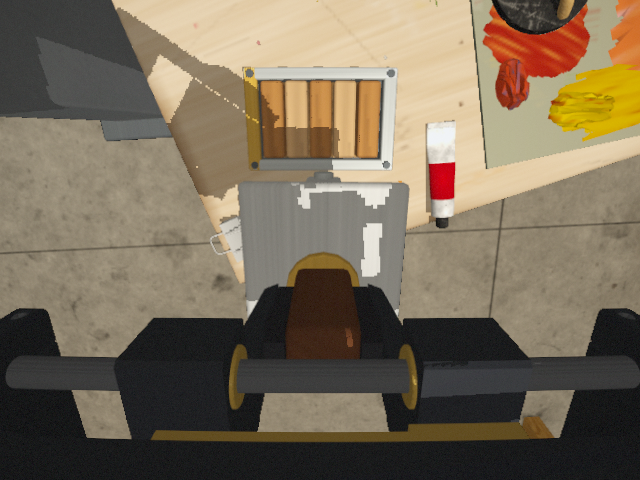

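The picture shows the chase with its bolts at (249,73), (391,73), (386,165) and (254,165). Brass is on the left, and the roller hangs level below the gripper.

Run:
```python
from h import *
np.set_printoptions(precision=4,suppress=True)
c=dict(np.load('w3.npz'))
a=np.array([onz(c,p,.02) for p in[(254,165),(249,73),(391,73),(386,165)]])
print(a,a.mean(0)); f=a[3]-a[0]+a[2]-a[1]; th=np.arctan2(f[1],f[0]); print(np.degrees(th))
C=a.mean(0)[:2]; R=np.array([[np.cos(th),-np.sin(th)],[np.sin(th),np.cos(th)]])
print('strip1',C+R@[-.048,0],'strip5',C+R@[.048,0])
for u in(272,296,321,345,369):
    p=pt(c,(u,105),3); print(p, R.T@(p[:2]-C))
# roller tilt: plate depth
P=[pt(c,p,3) for p in[(255,200),(275,270),(385,270),(390,200)]]; print(np.array(P))
```

```text
[[ 0.4785 -0.2213  0.02  ]
 [ 0.4835 -0.1295  0.02  ]
 [ 0.6271 -0.1369  0.02  ]
 [ 0.6223 -0.2287  0.02  ]] [ 0.5528 -0.1791  0.02  ]
-2.9359580588957463
strip1 [ 0.5049 -0.1766] strip5 [ 0.6008 -0.1815]
[ 0.5067 -0.1627  0.0395] [-0.047  0.014]
[ 0.5302 -0.164   0.0392] [-0.0234  0.0139]
[ 0.5548 -0.1652  0.0384] [0.0012 0.014 ]
[ 0.5784 -0.1664  0.0382] [0.0249 0.014 ]
[ 0.6021 -0.1675  0.038 ] [0.0486 0.0141]
[[ 0.5193 -0.2214  0.2235]
 [ 0.5258 -0.2605  0.2232]
 [ 0.5857 -0.2635  0.2232]
 [ 0.5879 -0.2249  0.2234]]
```

Request:
{"name": "arm_command", "arguments": {
  "motion": [
    {"jaw": 1, "x": 0.02, "y": -0.0121, "z": 0, "wx": 0, "wy": 0, "wz": 0},
    {"jaw": 1, "x": 0.03, "y": -0.0175, "z": 0, "wx": 0, "wy": 0, "wz": 0},
    {"jaw": 1, "x": 0.0275, "y": -0.0155, "z": 0, "wx": 0, "wy": 0, "wz": 0},
    {"jaw": 1, "x": 0.0124, "y": -0.007, "z": 0, "wx": 0, "wy": 0, "wz": 0},
    {"jaw": 1, "x": 0, "y": 0, "z": 0, "wx": 0, "wy": 0, "wz": 0},
    {"jaw": 1, "x": 0, "y": 0, "z": 0.02, "wx": 0, "wy": 0, "wz": 0},
    {"jaw": 1, "x": 0, "y": 0, "z": 0.03, "wx": 0, "wy": 0, "wz": 0},
    {"jaw": 1, "x": 0, "y": 0, "z": 0.03, "wx": 0, "wy": 0, "wz": 0},
    {"jaw": 1, "x": 0, "y": 0, "z": 0.02, "wx": 0, "wy": 0, "wz": 0},
    {"jaw": 1, "x": 0, "y": 0, "z": 0.01, "wx": 0, "wy": 0, "wz": 0},
    {"jaw": 1, "x": 0, "y": 0, "z": 0, "wx": 0, "wy": 0, "wz": 0},
    {"jaw": 1, "x": 0, "y": 0, "z": 0, "wx": 0, "wy": 0, "wz": 0}
  ]
}}

```text
t: 9.3
tcp_pos: [0.5055, -0.1779, 0.1381]
orientation: [[0.051, 0.999, 0.001], [0.999, -0.051, -0.001], [-0.001, 0.001, -1.0]]
contact_force: [-0.6, 0.1, -4.3]
width: 0.314
gripper_force: 45.0
```

```bash
cat > st.py <<'E'
from h import *
np.set_printoptions(precision=4,suppress=True)
s=observe();print(s['t'],s['tcp_pos'],s['contact_force'],s['ft_torque'],s['width'])
C=np.array([.5528,-.1791]);th=np.radians(-2.94);R=np.array([[np.cos(th),-np.sin(th)],[np.sin(th),np.cos(th)]])
print('in chase',R.T@(s['tcp_pos'][:2]-C))
E
python3 st.py
```

```text
9.3 [ 0.5055 -0.1779  0.1381] [-0.6496  0.0777 -4.2687] [-0.0518 -0.1179 -0.0448] 0.31383304904393466
in chase [-0.0473 -0.0012]
```

Request:
{"name": "arm_command", "arguments": {
  "motion": [
    {"jaw": 1, "x": 0.0012, "y": 0, "z": 0.003, "wx": 0, "wy": 0, "wz": 0},
    {"jaw": 1, "x": 0, "y": 0, "z": 0.003, "wx": 0, "wy": 0, "wz": 0},
    {"jaw": 1, "x": 0, "y": 0, "z": 0.002, "wx": 0, "wy": 0, "wz": 0},
    {"jaw": 1, "x": 0, "y": 0, "z": 0.001, "wx": 0, "wy": 0, "wz": 0},
    {"jaw": 1, "x": 0, "y": 0, "z": 0.001, "wx": 0, "wy": 0, "wz": 0},
    {"jaw": 1, "x": 0, "y": 0, "z": 0.001, "wx": 0, "wy": 0, "wz": 0}
  ]
}}

```text
t: 10.05
tcp_pos: [0.5052, -0.1763, 0.1264]
orientation: [[0.051, 0.999, 0.001], [0.999, -0.051, -0.0], [-0.0, 0.001, -1.0]]
contact_force: [0.7, 0.7, -2.2]
width: 0.311
gripper_force: 45.0
```

Request:
{"name": "arm_command", "arguments": {
  "motion": [
    {"jaw": 1, "x": 0, "y": 0, "z": 0.001, "wx": 0, "wy": 0, "wz": 0},
    {"jaw": 1, "x": 0, "y": 0, "z": 0.001, "wx": 0, "wy": 0, "wz": 0}
  ]
}}

```text
t: 10.3
tcp_pos: [0.5052, -0.1763, 0.1244]
orientation: [[0.051, 0.999, 0.001], [0.999, -0.051, -0.0], [-0.0, 0.001, -1.0]]
contact_force: [0.3, -0.6, -1.3]
width: 0.317
gripper_force: 45.0
```

Request:
{"name": "arm_command", "arguments": {
  "motion": [
    {"jaw": 1, "x": 0, "y": 0, "z": 0.0005, "wx": 0, "wy": 0, "wz": 0},
    {"jaw": 1, "x": 0, "y": 0, "z": 0.0005, "wx": 0, "wy": 0, "wz": 0}
  ]
}}

```text
t: 10.55
tcp_pos: [0.5052, -0.1763, 0.1233]
orientation: [[0.051, 0.999, 0.0], [0.999, -0.051, -0.0], [-0.0, 0.0, -1.0]]
contact_force: [-0.3, 0.2, 1.3]
width: 0.313
gripper_force: 45.0
```

Request:
{"name": "arm_command", "arguments": {
  "motion": [
    {"jaw": 1, "x": 0, "y": 0, "z": 0.0005, "wx": 0, "wy": 0, "wz": 0}
  ]
}}

```text
t: 10.68
tcp_pos: [0.5054, -0.1764, 0.1232]
orientation: [[0.051, 0.999, 0.001], [0.999, -0.051, -0.0], [-0.0, 0.001, -1.0]]
contact_force: [-0.2, 0.9, 5.0]
width: 0.314
gripper_force: 45.0
```

Request:
{"name": "arm_command", "arguments": {
  "motion": [
    {"jaw": 1, "x": 0, "y": 0, "z": 0.0005, "wx": 0, "wy": 0, "wz": 0}
  ]
}}

```text
t: 10.8
tcp_pos: [0.5056, -0.1765, 0.1231]
orientation: [[0.051, 0.999, 0.002], [0.999, -0.051, -0.001], [-0.001, 0.002, -1.0]]
contact_force: [1.2, 1.1, 7.8]
width: 0.312
gripper_force: 45.0
```

Request:
{"name": "arm_command", "arguments": {
  "motion": [
    {"jaw": 1, "x": 0, "y": 0, "z": 0.0002, "wx": 0, "wy": 0, "wz": 0},
    {"jaw": 1, "x": 0, "y": 0.001, "z": 0, "wx": 0, "wy": 0, "wz": 0},
    {"jaw": 1, "x": 0, "y": 0.002, "z": 0, "wx": 0, "wy": 0, "wz": 0},
    {"jaw": 1, "x": 0, "y": 0.002, "z": 0, "wx": 0, "wy": 0, "wz": 0}
  ]
}}

```text
t: 11.3
tcp_pos: [0.5105, -0.1767, 0.1231]
orientation: [[0.051, 0.999, 0.001], [0.999, -0.051, -0.001], [-0.001, 0.001, -1.0]]
contact_force: [-1.7, 0.6, 8.1]
width: 0.312
gripper_force: 45.0
```

Request:
{"name": "arm_command", "arguments": {
  "motion": [
    {"jaw": 1, "x": 0, "y": 0.002, "z": 0.0001, "wx": 0, "wy": 0, "wz": 0},
    {"jaw": 1, "x": 0, "y": 0.002, "z": 0.0001, "wx": 0, "wy": 0, "wz": 0},
    {"jaw": 1, "x": 0, "y": 0.002, "z": 0, "wx": 0, "wy": 0, "wz": 0},
    {"jaw": 1, "x": 0, "y": 0.002, "z": 0, "wx": 0, "wy": 0, "wz": 0}
  ]
}}

```text
t: 11.8
tcp_pos: [0.5188, -0.1772, 0.123]
orientation: [[0.051, 0.999, 0.002], [0.999, -0.051, -0.001], [-0.001, 0.002, -1.0]]
contact_force: [0.3, 1.3, 7.1]
width: 0.313
gripper_force: 45.0
```

Request:
{"name": "arm_command", "arguments": {
  "motion": [
    {"jaw": 1, "x": 0, "y": 0.002, "z": 0.0002, "wx": 0, "wy": 0, "wz": 0},
    {"jaw": 1, "x": 0, "y": 0.002, "z": 0.0001, "wx": 0, "wy": 0, "wz": 0},
    {"jaw": 1, "x": 0, "y": 0.002, "z": 0, "wx": 0, "wy": 0, "wz": 0},
    {"jaw": 1, "x": 0, "y": 0.002, "z": 0, "wx": 0, "wy": 0, "wz": 0}
  ]
}}

```text
t: 12.3
tcp_pos: [0.5269, -0.1776, 0.1228]
orientation: [[0.051, 0.999, 0.003], [0.999, -0.051, -0.001], [-0.001, 0.003, -1.0]]
contact_force: [0.0, 0.4, 7.9]
width: 0.314
gripper_force: 45.0
```

Request:
{"name": "arm_command", "arguments": {
  "motion": [
    {"jaw": 1, "x": 0, "y": 0.002, "z": 0.0002, "wx": 0, "wy": 0, "wz": 0},
    {"jaw": 1, "x": 0, "y": 0.002, "z": 0.0001, "wx": 0, "wy": 0, "wz": 0},
    {"jaw": 1, "x": 0, "y": 0.002, "z": 0.0001, "wx": 0, "wy": 0, "wz": 0},
    {"jaw": 1, "x": 0, "y": 0.002, "z": 0, "wx": 0, "wy": 0, "wz": 0}
  ]
}}

```text
t: 12.8
tcp_pos: [0.5347, -0.1781, 0.1227]
orientation: [[0.051, 0.999, 0.002], [0.999, -0.051, -0.001], [-0.001, 0.002, -1.0]]
contact_force: [-0.9, 2.0, 9.8]
width: 0.314
gripper_force: 45.0
```

Request:
{"name": "arm_command", "arguments": {
  "motion": [
    {"jaw": 1, "x": 0, "y": 0.002, "z": 0.0001, "wx": 0, "wy": 0, "wz": 0},
    {"jaw": 1, "x": 0, "y": 0.002, "z": 0, "wx": 0, "wy": 0, "wz": 0},
    {"jaw": 1, "x": 0, "y": 0.002, "z": 0, "wx": 0, "wy": 0, "wz": 0},
    {"jaw": 1, "x": 0, "y": 0.002, "z": 0, "wx": 0, "wy": 0, "wz": 0}
  ]
}}

```text
t: 13.3
tcp_pos: [0.5429, -0.1786, 0.1226]
orientation: [[0.051, 0.999, 0.003], [0.999, -0.051, -0.002], [-0.001, 0.003, -1.0]]
contact_force: [0.7, 0.5, 9.9]
width: 0.319
gripper_force: 45.0
```

Request:
{"name": "arm_command", "arguments": {
  "motion": [
    {"jaw": 1, "x": 0, "y": 0.002, "z": 0.0001, "wx": 0, "wy": 0, "wz": 0},
    {"jaw": 1, "x": 0, "y": 0.002, "z": 0, "wx": 0, "wy": 0, "wz": 0},
    {"jaw": 1, "x": 0, "y": 0.002, "z": 0, "wx": 0, "wy": 0, "wz": 0},
    {"jaw": 1, "x": 0, "y": 0.002, "z": 0, "wx": 0, "wy": 0, "wz": 0}
  ]
}}

```text
t: 13.8
tcp_pos: [0.551, -0.179, 0.1225]
orientation: [[0.051, 0.999, 0.003], [0.999, -0.051, -0.002], [-0.001, 0.003, -1.0]]
contact_force: [0.7, 0.8, 8.7]
width: 0.316
gripper_force: 45.0
```

Request:
{"name": "arm_command", "arguments": {
  "motion": [
    {"jaw": 1, "x": 0, "y": 0.002, "z": 0.0001, "wx": 0, "wy": 0, "wz": 0},
    {"jaw": 1, "x": 0, "y": 0.002, "z": 0.0001, "wx": 0, "wy": 0, "wz": 0},
    {"jaw": 1, "x": 0, "y": 0.002, "z": 0, "wx": 0, "wy": 0, "wz": 0},
    {"jaw": 1, "x": 0, "y": 0.002, "z": 0, "wx": 0, "wy": 0, "wz": 0}
  ]
}}

```text
t: 14.3
tcp_pos: [0.5587, -0.1795, 0.1224]
orientation: [[0.051, 0.999, 0.002], [0.999, -0.051, -0.002], [-0.001, 0.002, -1.0]]
contact_force: [-0.6, -0.5, 9.4]
width: 0.317
gripper_force: 45.0
```

Request:
{"name": "arm_command", "arguments": {
  "motion": [
    {"jaw": 1, "x": 0, "y": 0.002, "z": 0.0001, "wx": 0, "wy": 0, "wz": 0},
    {"jaw": 1, "x": 0, "y": 0.002, "z": 0, "wx": 0, "wy": 0, "wz": 0},
    {"jaw": 1, "x": 0, "y": 0.002, "z": 0, "wx": 0, "wy": 0, "wz": 0},
    {"jaw": 1, "x": 0, "y": 0.002, "z": 0, "wx": 0, "wy": 0, "wz": 0}
  ]
}}

```text
t: 14.8
tcp_pos: [0.5669, -0.1799, 0.1223]
orientation: [[0.051, 0.999, 0.003], [0.999, -0.051, -0.002], [-0.002, 0.003, -1.0]]
contact_force: [0.9, 0.5, 8.5]
width: 0.315
gripper_force: 45.0
```

Request:
{"name": "arm_command", "arguments": {
  "motion": [
    {"jaw": 1, "x": 0, "y": 0.002, "z": 0.0001, "wx": 0, "wy": 0, "wz": 0},
    {"jaw": 1, "x": 0, "y": 0.002, "z": 0.0001, "wx": 0, "wy": 0, "wz": 0},
    {"jaw": 1, "x": 0, "y": 0.002, "z": 0, "wx": 0, "wy": 0, "wz": 0},
    {"jaw": 1, "x": 0, "y": 0.002, "z": 0, "wx": 0, "wy": 0, "wz": 0}
  ]
}}

```text
t: 15.3
tcp_pos: [0.5749, -0.1803, 0.1221]
orientation: [[0.051, 0.999, 0.003], [0.999, -0.051, -0.002], [-0.002, 0.003, -1.0]]
contact_force: [-0.5, 0.6, 8.9]
width: 0.31
gripper_force: 45.0
```

Request:
{"name": "arm_command", "arguments": {
  "motion": [
    {"jaw": 1, "x": 0, "y": 0.002, "z": 0.0001, "wx": 0, "wy": 0, "wz": 0},
    {"jaw": 1, "x": 0, "y": 0.002, "z": 0.0001, "wx": 0, "wy": 0, "wz": 0},
    {"jaw": 1, "x": 0, "y": 0.002, "z": 0, "wx": 0, "wy": 0, "wz": 0},
    {"jaw": 1, "x": 0, "y": 0.002, "z": 0, "wx": 0, "wy": 0, "wz": 0}
  ]
}}

```text
t: 15.8
tcp_pos: [0.5826, -0.1808, 0.1219]
orientation: [[0.051, 0.999, 0.002], [0.999, -0.051, -0.002], [-0.002, 0.003, -1.0]]
contact_force: [-0.4, 0.2, 8.7]
width: 0.314
gripper_force: 45.0
```

Request:
{"name": "arm_command", "arguments": {
  "motion": [
    {"jaw": 1, "x": 0, "y": 0.002, "z": 0.0001, "wx": 0, "wy": 0, "wz": 0},
    {"jaw": 1, "x": 0, "y": 0.002, "z": 0.0001, "wx": 0, "wy": 0, "wz": 0},
    {"jaw": 1, "x": 0, "y": 0.002, "z": 0, "wx": 0, "wy": 0, "wz": 0},
    {"jaw": 1, "x": 0, "y": 0.002, "z": 0, "wx": 0, "wy": 0, "wz": 0}
  ]
}}

```text
t: 16.3
tcp_pos: [0.5909, -0.1812, 0.1218]
orientation: [[0.051, 0.999, 0.003], [0.999, -0.051, -0.002], [-0.002, 0.003, -1.0]]
contact_force: [-0.3, -0.4, 8.6]
width: 0.315
gripper_force: 45.0
```

Request:
{"name": "arm_command", "arguments": {
  "motion": [
    {"jaw": 1, "x": 0, "y": 0.002, "z": 0.0001, "wx": 0, "wy": 0, "wz": 0},
    {"jaw": 1, "x": 0, "y": 0.002, "z": 0.0001, "wx": 0, "wy": 0, "wz": 0},
    {"jaw": 1, "x": 0, "y": 0.002, "z": 0, "wx": 0, "wy": 0, "wz": 0},
    {"jaw": 1, "x": 0, "y": 0.002, "z": 0.0001, "wx": 0, "wy": 0, "wz": 0},
    {"jaw": 1, "x": 0, "y": 0.002, "z": 0, "wx": 0, "wy": 0, "wz": 0},
    {"jaw": 1, "x": 0, "y": 0.001, "z": 0, "wx": 0, "wy": 0, "wz": 0},
    {"jaw": 1, "x": 0, "y": 0, "z": 0, "wx": 0, "wy": 0, "wz": 0},
    {"jaw": 1, "x": 0, "y": 0, "z": 0, "wx": 0, "wy": 0, "wz": 0}
  ]
}}

```text
t: 17.3
tcp_pos: [0.602, -0.1819, 0.1216]
orientation: [[0.051, 0.999, 0.004], [0.999, -0.051, -0.002], [-0.002, 0.004, -1.0]]
contact_force: [-0.1, -0.3, 8.7]
width: 0.316
gripper_force: 45.0
```

Request:
{"name": "arm_command", "arguments": {
  "motion": [
    {"jaw": 1, "x": 0, "y": 0, "z": -0.01, "wx": 0, "wy": 0, "wz": 0},
    {"jaw": 1, "x": 0, "y": 0, "z": -0.02, "wx": 0, "wy": 0, "wz": 0},
    {"jaw": 1, "x": 0, "y": 0, "z": -0.03, "wx": 0, "wy": 0, "wz": 0},
    {"jaw": 1, "x": 0, "y": 0, "z": -0.03, "wx": 0, "wy": 0, "wz": 0},
    {"jaw": 1, "x": 0, "y": 0, "z": -0.025, "wx": 0, "wy": 0, "wz": 0},
    {"jaw": 1, "x": 0, "y": 0, "z": -0.01, "wx": 0, "wy": 0, "wz": 0},
    {"jaw": 1, "x": 0, "y": 0, "z": 0, "wx": 0, "wy": 0, "wz": 2.9},
    {"jaw": 1, "x": 0, "y": 0, "z": 0, "wx": 0, "wy": 0, "wz": 0}
  ]
}}

```text
t: 18.3
tcp_pos: [0.6006, -0.1811, 0.2436]
orientation: [[0.101, 0.995, -0.002], [0.995, -0.101, 0.001], [0.001, -0.002, -1.0]]
contact_force: [-0.7, 0.4, -4.9]
width: 0.316
gripper_force: 45.0
```

Run:
```python
exec(open('st.py').read())
d=np.array([.5427,.1341])-s['tcp_pos'][:2]; O=s['orientation']; print(O, 'tool xy',O[:2,:2].T@d)
```

```text
18.3 [ 0.6006 -0.1811  0.2436] [-0.7177  0.364  -4.8773] [-0.053  -0.0766  0.0258] 0.31561736830236053
in chase [0.0478 0.0005]
[[ 0.1015  0.9948 -0.002 ]
 [ 0.9948 -0.1015  0.001 ]
 [ 0.0008 -0.0021 -1.    ]] tool xy [ 0.3077 -0.0896]
```

Request:
{"name": "arm_command", "arguments": {
  "motion": [
    {"jaw": 1, "x": 0.02, "y": -0.0058, "z": 0, "wx": 0, "wy": 0, "wz": 0},
    {"jaw": 1, "x": 0.045, "y": -0.0131, "z": 0, "wx": 0, "wy": 0, "wz": 0},
    {"jaw": 1, "x": 0.045, "y": -0.0131, "z": 0, "wx": 0, "wy": 0, "wz": 0},
    {"jaw": 1, "x": 0.045, "y": -0.0131, "z": 0, "wx": 0, "wy": 0, "wz": 0},
    {"jaw": 1, "x": 0.045, "y": -0.0131, "z": 0, "wx": 0, "wy": 0, "wz": 0},
    {"jaw": 1, "x": 0.045, "y": -0.0131, "z": 0, "wx": 0, "wy": 0, "wz": 0},
    {"jaw": 1, "x": 0.035, "y": -0.0102, "z": 0, "wx": 0, "wy": 0, "wz": 0},
    {"jaw": 1, "x": 0.0277, "y": -0.0081, "z": 0, "wx": 0, "wy": 0, "wz": 0},
    {"jaw": 1, "x": 0, "y": 0, "z": 0, "wx": 0, "wy": 0, "wz": 0},
    {"jaw": 1, "x": 0, "y": 0, "z": 0, "wx": 0, "wy": 0, "wz": 0},
    {"jaw": 1, "x": 0, "y": 0, "z": 0, "wx": 0, "wy": 0, "wz": 0}
  ]
}}

```text
t: 19.68
tcp_pos: [0.5431, 0.1335, 0.2446]
orientation: [[0.102, 0.995, -0.0], [0.995, -0.102, -0.0], [-0.0, -0.0, -1.0]]
contact_force: [0.4, -1.3, -4.7]
width: 0.313
gripper_force: 45.0
```

Run:
```python
exec(open('st.py').read())
print(s['orientation'])
T=cap('top','top2.png'); T0=dict(np.load('top0.npz'))
for q in[(580,108),(580,160),(575,212),(575,268),(572,320)]:
    p=(355+(q[0]-400)/5,210+q[1]/5); print(pt(T0,p,2)[2]-pt(T,p,2)[2], pt(T,p,2))
W=cap('wrist','w4.png'); W3=dict(np.load('w3.npz'))
for p in[(255,200),(275,270),(385,270),(390,200)]: print(W['z_map'][p[1],p[0]]-W3['z_map'][p[1],p[0]])
```

```text
19.675 [0.5431 0.1335 0.2446] [ 0.4148 -1.2992 -4.7455] [-0.024  -0.0899 -0.0553] 0.31306330922107073
in chase [-0.0257  0.3116]
[[ 0.1025  0.9947 -0.0002]
 [ 0.9947 -0.1025 -0.0001]
 [-0.0001 -0.0002 -1.    ]]
0.003690455026501782 [ 0.6004 -0.1827  0.0359]
0.0034923913493585257 [ 0.5768 -0.1824  0.0356]
0.002803224081421085 [ 0.5531 -0.1796  0.0369]
0.00193562998822161 [ 0.5277 -0.1791  0.0383]
0.002070934412433667 [ 0.5044 -0.1775  0.038 ]
-5.2154064e-07
0.00026793778
0.0005323589
-0.0013792515
```

View pics/w4.png

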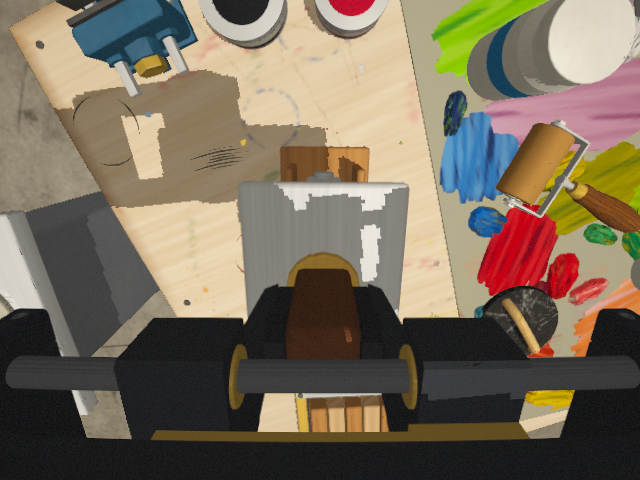

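The roller is level above the rest, with the base's end visible at rows 147–182. I'll check the strips with averaged depth before letting go.

Run:
```python
from h import *
T0=dict(np.load('top0.npz'));T1=dict(np.load('top1.npz'))
A=[vision.capture('top')['z_map'] for _ in range(6)]+[np.load('top2.npz')['z_map']]
z1=np.mean(A,0); z0=(T0['z_map']+T1['z_map'])/2
for v in(231.6,242,252.4,263.6,274):
    v=int(round(v)); sl=np.s_[v-2:v+3,378:403]; print(v,np.median(z1[sl])-np.median(z0[sl]),np.mean(z1[sl]-z0[sl]))
sl=np.s_[300:310,330:400];print('table',np.median(z1[sl]-z0[sl]), np.std(A,0)[sl].mean())
```

```text
232 0.0037193298 -0.0037091265
242 0.0036056042 -0.002112876
252 0.0031635761 -0.0010806856
264 0.004164219 0.0033464308
274 0.00338912 0.009461944
table -0.00012105703 0.018026235
```

All five strips dropped about 4 mm, so they are home. Lowering the roller onto the rest.

Request:
{"name": "arm_command", "arguments": {
  "motion": [
    {"jaw": 1, "x": 0.0006, "y": -0.0004, "z": 0.02, "wx": 0, "wy": 0, "wz": 0},
    {"jaw": 1, "x": 0, "y": 0, "z": 0.03, "wx": 0, "wy": 0, "wz": 0},
    {"jaw": 1, "x": 0, "y": 0, "z": 0.03, "wx": 0, "wy": 0, "wz": 0},
    {"jaw": 1, "x": 0, "y": 0, "z": 0.01, "wx": 0, "wy": 0, "wz": 0},
    {"jaw": 1, "x": 0, "y": 0, "z": 0.01, "wx": 0, "wy": 0, "wz": 0},
    {"jaw": 1, "x": 0, "y": 0, "z": 0.01, "wx": 0, "wy": 0, "wz": 0},
    {"jaw": 1, "x": 0, "y": 0, "z": 0.01, "wx": 0, "wy": 0, "wz": 0},
    {"jaw": 1, "x": 0, "y": 0, "z": 0.01, "wx": 0, "wy": 0, "wz": 0},
    {"jaw": 1, "x": 0, "y": 0, "z": 0.01, "wx": 0, "wy": 0, "wz": 0},
    {"jaw": 1, "x": 0, "y": 0, "z": 0.002, "wx": 0, "wy": 0, "wz": 0},
    {"jaw": 1, "x": 0, "y": 0, "z": 0, "wx": 0, "wy": 0, "wz": 0}
  ]
}}

```text
t: 21.45
tcp_pos: [0.5429, 0.1347, 0.1028]
orientation: [[0.102, 0.995, 0.0], [0.995, -0.102, 0.0], [0.0, 0.0, -1.0]]
contact_force: [0.6, -0.5, -4.6]
width: 0.314
gripper_force: 45.0
```

Request:
{"name": "arm_command", "arguments": {
  "motion": [
    {"jaw": 1, "x": 0, "y": 0, "z": 0.002, "wx": 0, "wy": 0, "wz": 0},
    {"jaw": 1, "x": 0, "y": 0, "z": 0.001, "wx": 0, "wy": 0, "wz": 0},
    {"jaw": 1, "x": 0, "y": 0, "z": 0.001, "wx": 0, "wy": 0, "wz": 0},
    {"jaw": 1, "x": 0, "y": 0, "z": 0.0005, "wx": 0, "wy": 0, "wz": 0},
    {"jaw": 1, "x": 0, "y": 0, "z": 0, "wx": 0, "wy": 0, "wz": 0}
  ]
}}

```text
t: 22.08
tcp_pos: [0.5428, 0.1347, 0.0982]
orientation: [[0.102, 0.995, -0.0], [0.995, -0.102, 0.0], [-0.0, -0.0, -1.0]]
contact_force: [0.3, -1.2, -4.6]
width: 0.31
gripper_force: 45.0
```

Request:
{"name": "arm_command", "arguments": {
  "motion": [
    {"jaw": 1, "x": 0, "y": 0, "z": 0.0005, "wx": 0, "wy": 0, "wz": 0},
    {"jaw": 1, "x": 0, "y": 0, "z": 0, "wx": 0, "wy": 0, "wz": 0}
  ]
}}

```text
t: 22.32
tcp_pos: [0.5428, 0.1347, 0.0977]
orientation: [[0.102, 0.995, -0.0], [0.995, -0.102, 0.0], [0.0, -0.0, -1.0]]
contact_force: [0.3, -0.3, -4.6]
width: 0.313
gripper_force: 45.0
```

Request:
{"name": "arm_command", "arguments": {
  "motion": [
    {"jaw": 1, "x": 0, "y": 0, "z": 0.0005, "wx": 0, "wy": 0, "wz": 0},
    {"jaw": 1, "x": 0, "y": 0, "z": 0.0003, "wx": 0, "wy": 0, "wz": 0},
    {"jaw": 1, "x": 0, "y": 0, "z": 0, "wx": 0, "wy": 0, "wz": 0}
  ]
}}

```text
t: 22.7
tcp_pos: [0.5428, 0.1347, 0.0972]
orientation: [[0.102, 0.995, 0.0], [0.995, -0.102, -0.0], [-0.0, 0.0, -1.0]]
contact_force: [-1.2, -0.1, 0.7]
width: 0.312
gripper_force: 45.0
```

Seated. Opening the fingers.

Request:
{"name": "arm_command", "arguments": {
  "motion": [
    {"jaw": -1, "x": 0, "y": 0, "z": 0, "wx": 0, "wy": 0, "wz": 0},
    {"jaw": -1, "x": 0, "y": 0, "z": 0, "wx": 0, "wy": 0, "wz": 0},
    {"jaw": -1, "x": 0, "y": 0, "z": 0, "wx": 0, "wy": 0, "wz": 0},
    {"jaw": -1, "x": 0, "y": 0, "z": 0, "wx": 0, "wy": 0, "wz": 0},
    {"jaw": -1, "x": 0, "y": 0, "z": 0, "wx": 0, "wy": 0, "wz": 0},
    {"jaw": -1, "x": 0, "y": 0, "z": 0, "wx": 0, "wy": 0, "wz": 0},
    {"jaw": -1, "x": 0, "y": 0, "z": -0.02, "wx": 0, "wy": 0, "wz": 0},
    {"jaw": -1, "x": 0, "y": 0, "z": -0.04, "wx": 0, "wy": 0, "wz": 0},
    {"jaw": -1, "x": 0, "y": 0, "z": -0.04, "wx": 0, "wy": 0, "wz": 0},
    {"jaw": -1, "x": 0, "y": 0, "z": -0.04, "wx": 0, "wy": 0, "wz": 0},
    {"jaw": -1, "x": 0, "y": 0, "z": 0, "wx": 0, "wy": 0, "wz": 0},
    {"jaw": -1, "x": 0, "y": 0, "z": 0, "wx": 0, "wy": 0, "wz": 0}
  ]
}}

```text
t: 24.2
tcp_pos: [0.5424, 0.1347, 0.236]
orientation: [[0.102, 0.995, -0.001], [0.995, -0.102, -0.0], [-0.0, -0.001, -1.0]]
contact_force: [0.9, 0.1, -0.1]
width: 1.002
gripper_force: 0.0
```

Run:
```python
exec(open('st.py').read())
cap('wrist','w5.png')
```

```text
24.2 [0.5424 0.1347 0.236 ] [ 0.9155  0.0928 -0.128 ] [-0.0498 -0.0643 -0.0119] 1.0016854436606089
in chase [-0.0265  0.3128]
```

View pics/w5.png

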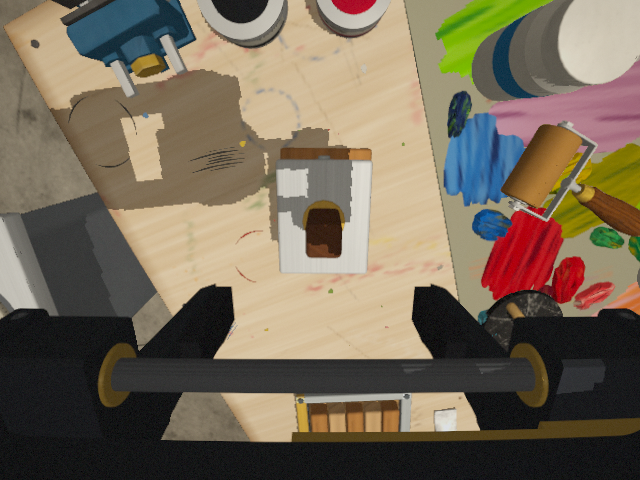

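The roller stands square on its rest, with plate corners at about (279,160) and (368,273). The gripper is clear and nothing else has moved.

```bash
python3 -c "
from h import *
print(ctrl.close_job())"
```

```text
the job is handed in; nothing more can be done
None
```

The job is handed in at about 24 s: in one unbroken pass at about 12–15 N on the strips, the roller pressed all five down, each dropping 3.2–4.2 mm by camera against the 4 mm expected, and it now stands released on its rest with nothing else touched.

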